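# Set the amber standard in the photometer beam and shut the cell cover

### The job

Get the spectrophotometer ready to read the amber glass standard. Hook a fingertip behind the bent-up lip of the cell changer's pull bar and draw the bar out until the amber filter stands in the light beam; then hook a fingertip behind the lip of the sliding cover and draw it fully shut over the cells. Only hook the lips, do not pinch them, do not touch the filters, and leave the bottle, beaker and petri dish where they stand.

Things in the scene. Friction and masses are not known exactly. Their poses are not given: they have to be found in the camera images.
- spectro: Fixed light grey spectrophotometer. Origin on the bench under the beam, on the cell changer's centre line; its x to the rear, y to the left for its user, z up. Front panel at x = -90 mm, rear +240, sides y = -75 and +285, deck 112 mm high; lamp housing 140 mm high behind x = +115. Open cell well in the deck: x -80 to +86, y -36 to +36 mm. A white line right of the well marks the beam's x.
- beam (a point): The point where the light beam crosses the cell changer, 89 mm above the bench; the beam runs along the instrument's y. Axes as the instrument's.
- cell_bar (a joint): Travel of the four-place cell changer and its pull bar, m: 0 fully in (start), 0.060 out at its stop. Drawn straight out of the front panel along the instrument's -x; the filters ride with it. It clicks into four positions: 0, 0.020, 0.040, 0.060. About 3.5 N pulls it out of a click; let go, or once past half way, it springs into the nearest position.
- bar_lip (a point): Middle of the lip's rear face (towards the instrument; hook here), 77 mm above the bench. The flat steel bar is 20 mm wide, its top 62 mm above the bench; its end is bent up as a lip 36 mm wide, 7 mm thick, upper edge at 92 mm, front faced in blue. Fully in, the rear face is 58 mm ahead of the front panel, free from above between. Axes as the instrument's.
- cell_cover (a joint): Travel of the slate-grey sliding cover in m: 0 parked on the deck to the left of the well (it starts within 0.010 of that), 0.078 fully shut over the well against its stop. It is drawn along the instrument's -y (to its right), slides with about 1.5 N of friction and stays where it is left.
- cover_lip (a point): Middle of the cover lip's rear face (towards the instrument's +y; hook here), 131 mm above the bench. The cover is a plate 178 (x) by 88 mm (y), top at 118 mm; the lip stands on its right-hand edge, 64 mm long (x), 6 mm thick, blue in front, upper edge at 142 mm; 82 mm of plate lie behind it. Rails at its front and rear edges stand 3 mm higher. Axes as the instrument's.
- filter_amber: The amber standard: glass filter in a dark frame of a cell's size, 12.5 x 12.5 x 45 mm, amber-orange top. It stands loosely in one of the three rear places of the changer (20, 40 or 60 mm behind the beam at the start), underside 52 mm, top 97 mm above the bench. Origin: centre of its underside; axes as the instrument's.
- filter_green: The same with a green top, in another of the three rear places.
- filter_blue: The same with a blue top, in another of the three rear places.
- filter_blank: The same with a white top and no glass: the blank, in the front place of the changer, in the beam at the start.
- beaker: Glass beaker, 72 mm across, 90 mm high, standing in front of the instrument to the left of the pull bar; its position is read at the centre of its underside.
- bottle: Closed glass bottle with orange cap, 72 mm across, 165 mm high, standing to the right of the instrument; its position is read at the centre of its underside.
- dish: Closed petri dish, 90 mm across, 16 mm high, lying in front of the instrument to the right of the pull bar; its position is read at the centre of its underside.

How it is judged (in metres and radians):
On the way, in this order (a step that is already met when the one before it is completed fails the run):
1. the amber filter stands in the beam, the cover still open (x of filter_amber in the frame of beam between -0.0035 and 0.0035 m), for 0.3 s.
2. the cover is drawn shut (value of joint cell_cover above 0.075 m), for 0.2 s.
At the end, for the whole second after the job is handed in: The amber filter stands in the beam (its centre within 3.5 mm of the beam along the instrument's x), upright and at rest; the cover is shut to within 3 mm of its stop; all four filters are seated in the changer (not raised more than 6 mm) (all of step 1 and value of joint cell_cover above 0.075 m and velocity of joint cell_cover below 0.005 m/s and linear speed of filter_amber below 0.005 m/s and angle between filter_amber's own z axis and vertical below 0.15 rad and z of each of filter_blank, filter_amber, filter_green, filter_blue in the frame of beam below -0.031 m); the robot touches nothing.
It fails at once if the lip of the pull bar is pinched (front and rear face pressed at once) (contact force between the fingers and cell_bar_c1 above 2 N and contact force between the fingers and cell_bar_c0 above 2 N).
It fails at once if the lip of the cover is pinched (front and rear face pressed at once) (contact force between the fingers and cell_cover_c1 above 2 N and contact force between the fingers and cell_cover_c0 above 2 N).
It fails at once if a filter is touched by the robot (contact force between any of the fingers, the arm and filter_blank above 0.3 N or contact force between any of the fingers, the arm and filter_amber above 0.3 N or contact force between any of the fingers, the arm and filter_green above 0.3 N or contact force between any of the fingers, the arm and filter_blue above 0.3 N).
It fails at once if a filter is lifted out of its place (z of any of filter_blank, filter_amber, filter_green, filter_blue in the frame of beam above -0.027 m).
It fails at once if the beaker, the bottle or the petri dish is moved more than 15 mm or tipped (distance of any of beaker, bottle, dish from where it was at the start of the episode above 0.015 m or angle between any of beaker, bottle, dish's own z axis and vertical above 0.25 rad).
It also fails if it takes over 58 s, if anything falls off the work surface, if the arm or the gripper's body presses on something with over 40 N, if the wrist force passes 120 N, or if a joint passes its speed limit or range.

### The arm

A 6-joint arm with a two-finger parallel gripper is mounted at the origin on the work surface. World frame = base frame: x ahead of the robot, y to its left, z up, the work surface at z = 0. Lengths are in mm, angles in degrees, forces in N, time in s.
With the tool pointing down it reaches from about 300 to 850 mm from the base axis. Payload 4.2 kg.
Tool frame: the origin (TCP) lies at the very end of the fingers, on their centre line; the grasp point (between the pads) lies 19 mm behind it (env.grip_depth is the distance from the TCP to the grasp point, in mm); y points along the fingers, z is the direction in which the jaws open and shut, and the axes are right-handed (so a half turn about y gives the same grasp; the last joint's range is limited). The gripper opens to 91 mm and grips with 3 to 60 N. Pads are 32 mm wide; open, the fingers measure 118 mm over their backs; the gripper's body (76 mm by 178 mm) begins 60 mm behind the grasp point.
Start: joints at [-72.479, 18.312, 89.639, -0, 72.044, -1.146], TCP at [184.042, -544.768, 213.976] pointing down, gripper open.
Joint ranges: [-177.97, 177.97], [-48.28, 115.42], [12.27, 149.76], [-77.06, 257.06], [2.81, 150.46], [-146.56, 146.56]. Speed limits (degrees/s): [147.25, 147.25, 180, 180, 180, 180].

### API

Orientations are given as [roll, pitch, yaw] about the fixed x, y, z axes, in that order (R = Rz(yaw) Ry(pitch) Rx(roll)).
In Python, from workcell import state, imaging, job, env gives the robot as it stands.
- The arm moves only by the shell command python3 -m pendant 'ROWS' [FORCE]. ROWS is JSON, a list of rows, each an object with "delta_pos": the shift along the tool's x, y, z in cm, a list of three; "twist": the turn, a rotation vector about the tool's x, y, z in degrees, a list of three; "grip": the opening in per cent of the stroke, from 0 (shut) to 100 (fully open). In form: [{"delta_pos": [tx, ty, tz], "twist": [wx, wy, wz], "grip": grip}, ...]. A call has exactly 5 rows; each row is the pose to reach, as a shift and turn from the pose commanded when the call began, along the tool's axes at that moment; what a row does not reach only later rows make up. A row lasts 1/10 s, in which the tool goes at most 50 mm and 8.59 degrees, less where a joint would pass 70% of its speed; a pose out of reach is approached as far as the arm can. A call with a gripper value outside its range is refused whole. The fingers move at their own pace and stop on an object; FORCE is the grip in N (left out, the last holds). Time passes only in rows, so rows that repeat a pose let the fingers close, or fill a call up. It gives the time, the measured TCP pose, the force and the opening at its end, in the units of the state.
- state(): the state, without advancing time (a new reading comes with each control period).
- imaging.grab_frame(name): name is "scene" or "side" or "wrist"; returns (picture, depth): 400x640x3 uint8, red, green, blue; 400x640 float32, mm along the optical axis (not along the pixel's ray), 0 where there is no reading.
- imaging.camera_info(name): a dict with "fx", "fy", "cx", "cy" (pixels), "R" (3x3) and "t" (3): a world point X has camera coordinates R X + t. Camera axes: x right, y down, z forward; pixel columns grow to the right and rows downward; lengths in mm; the calibration is good to about 2 mm. The wrist camera is an equidistant fisheye: a pixel r from the principal point sees the ray r / f radians off the axis. A picture is of the moment at which its call begins: read the wrist's pose just before it. camera_info takes no time and is no camera call; for the wrist camera it gives the pose at the moment of the call.
- job.job_done(): hands the job in, once; it reports no verdict.
The state is a dict: "time_s": time; "qpos": joint angles; "qvel": joint speeds; "effort": joint torques, N m; "ee_pos": TCP position; "ee_rot": TCP orientation; "force": force on the tool from outside, world axes, zero at the start; "torque": the same for the moment, N m; "gripper_width": finger opening in mm.
Only numpy, scipy, OpenCV 4.12 (cv2) and the standard library are available. Lean on these libraries where they do the work, as an engineer would, in place of code of your own. Each camera call takes 0.05 s, during which the arm holds its last target.

## Working session

There is one attempt and no reset: what is moved stays moved. The work goes in short steps, Python scripts to look and compute and a shell command to move; the robot and the scene stay as the last step left them, time stands still between calls to the robot, and variables do not carry over. Pictures are saved under pics/ and viewed, and the job is handed in when it is done.

```bash
ls; mkdir -p pics; python3 - <<'E'
from workcell import state, imaging, job, env
import cv2
s=state();print({k:(v if not hasattr(v,'round') else v) for k,v in s.items()})
for n in ["scene","side","wrist"]:
    print(n,imaging.camera_info(n))
    p,d=imaging.grab_frame(n)
    import numpy as np
    np.savez(f'pics/{n}0.npz',p=p,d=d)
    cv2.imwrite(f'pics/{n}0.png',p[:,:,::-1])
E
```

```text
pics
{'time_s': 0.0, 'qpos': array([-7.24781981e+01,  1.83510698e+01,  8.97062348e+01, -2.39918698e-03,
        7.20429325e+01, -1.14467185e+00]), 'qvel': array([-0.10635526,  0.00821231, -0.04471074, -0.02828021,  0.08219037,
        0.0128427 ]), 'effort': array([ 1.39734522e-05, -4.12463343e+01, -2.31972706e+01,  7.29108509e-02,
        4.57935990e-02, -1.42747590e-04]), 'ee_pos': array([ 183.88287439, -544.27624675,  213.12716232]), 'ee_rot': array([-9.01002627e+01, -2.78132677e-04, -1.61332784e+02]), 'force': array([ 0.58645121, -0.05792766, -0.06293888]), 'torque': array([-0.02762222,  0.06129693, -0.040732  ]), 'gripper_width': 90.96506256912343}
scene {'fx': 447.9020473664976, 'fy': 447.9020473664976, 'cx': 323.81257086248473, 'cy': 212.90450734041386, 'R': array([[ 0.28713017,  0.95763477, -0.02217907],
       [ 0.65277642, -0.21256391, -0.72711728],
       [-0.70102726,  0.19429934, -0.6861549 ]]), 't': array([-183.03218395, -291.44581693, 1285.93159009])}
side {'fx': 484.72142135351265, 'fy': 484.72142135351265, 'cx': 328.7491802460962, 'cy': 199.29291680126624, 'R': array([[-0.84378872, -0.53663399,  0.00667546],
       [-0.30262941,  0.46550033, -0.8317    ],
       [ 0.44321106, -0.70379926, -0.55518515]]), 't': array([478.87810795, 268.05227098, 725.81398188])}
wrist {'fx': 309.70691628693146, 'fy': 309.70691628693146, 'cx': 316.77492842504415, 'cy': 202.0518168375597, 'R': array([[ 0.32021036, -0.9473436 , -0.00233069],
       [-0.90772811, -0.30752216,  0.28541163],
       [-0.27109962, -0.08927613, -0.9584022 ]]), 't': array([-573.85226787,  -31.35213074,  392.63009409])}
```

View pics/scene0.png

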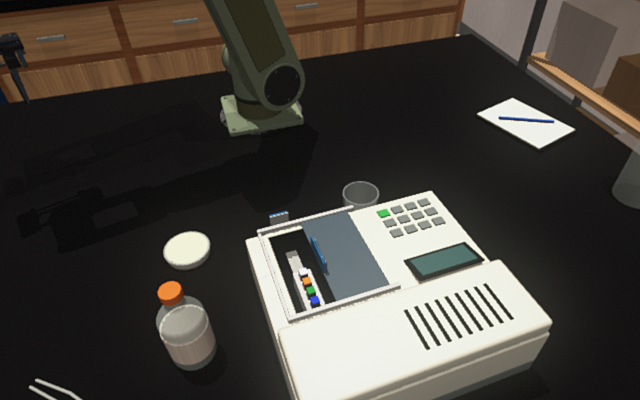

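View pics/side0.png

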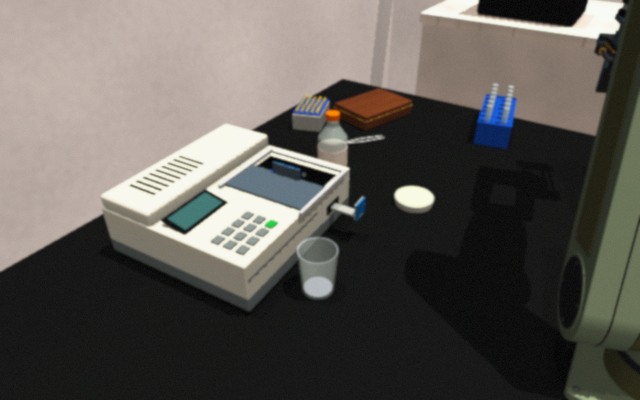

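View pics/wrist0.png

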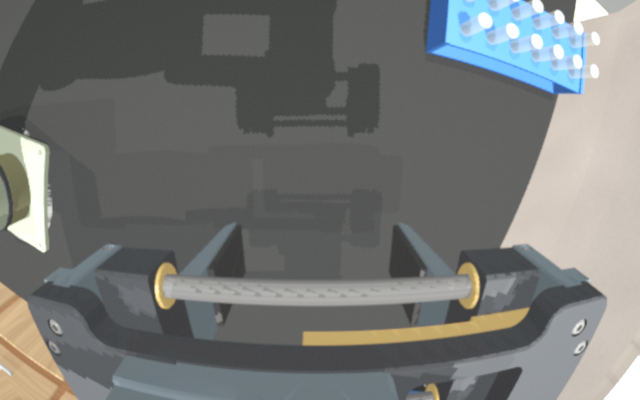

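The scene view shows the instrument with its well at about (310,270). The bar lip is at (279,217), the cover lip at (318,255), the beaker at (360,195), the dish at (187,250) and the bottle at (185,330). The filters appear to run white, amber, green, blue from the front. I'll zoom in and measure.

```bash
cat > h.py <<'E'
import numpy as np, cv2
from workcell import imaging
def cloud(n,f=None):
    z=np.load(f or f'pics/{n}0.npz'); p,d=z['p'],z['d']
    c=imaging.camera_info(n)
    v,u=np.mgrid[0:400,0:640]
    X=np.stack([(u-c['cx'])/c['fx']*d,(v-c['cy'])/c['fy']*d,d],-1)
    W=(X-c['t'])@c['R']
    W[d==0]=np.nan
    return p,d,W
E
python3 - <<'E'
from h import *
for n,(a,b,c,d) in {"scene":(190,330,230,400),"side":(120,230,210,390)}.items():
    p,_,W=cloud(n)
    cv2.imwrite(f'pics/{n}z.png',cv2.resize(p[a:b,c:d,::-1],None,fx=4,fy=4,interpolation=cv2.INTER_CUBIC))
p,d,W=cloud("scene")
for nm,(u,v) in dict(cap=(171,292),dish=(187,248),lip=(279,217),white=(303,272),amber=(307,281),green=(311,290),blue=(315,300),cover=(350,255),clip=(318,255),deck=(420,225),c1=(248,238),c2=(433,192),hous=(420,330)).items():
    print(nm,W[v,u].round(1),p[v,u])
p,d,W=cloud("side")
for nm,(u,v) in dict(lip=(359,208),bar=(345,208),cover=(265,185),deck=(250,215),dish=(414,198)).items(): print(nm,W[v,u].round(1),p[v,u])
E
```

```text
cap [ 721.4 -241.6  167.3] [236 140  59]
dish [ 493.6 -237.9   16.7] [240 241 216]
lip [534.7 -55.2  84.8] [85 84 78]
white [687.9 -48.1  99. ] [244 245 247]
amber [707.3 -46.6  98.7] [240 164  70]
green [726.1 -45.2  98.4] [ 69 181  80]
blue [746.8 -44.6  99.4] [ 61  86 228]
cover [694.1  29.9 120.2] [107 120 126]
clip [693.5 -23.1 137.9] [38 53 68]
deck [664.7 167.5 118.3] [135 139 133]
c1 [ 486.3 -117.8   -1. ] [91 87 77]
c2 [474.6 306.5   0.6] [95 92 81]
hous [864.9  68.8 141.2] [237 238 220]
lip [530.3 -51.2  80.1] [ 3 52 90]
bar [564.8 -56.2  64.2] [221 221 210]
cover [697.9  29.  118.2] [103 119 132]
deck [659.1 120.5 116.1] [143 152 145]
dish [ 487.9 -234.2   17.2] [248 250 227]
```

View pics/scenez.png

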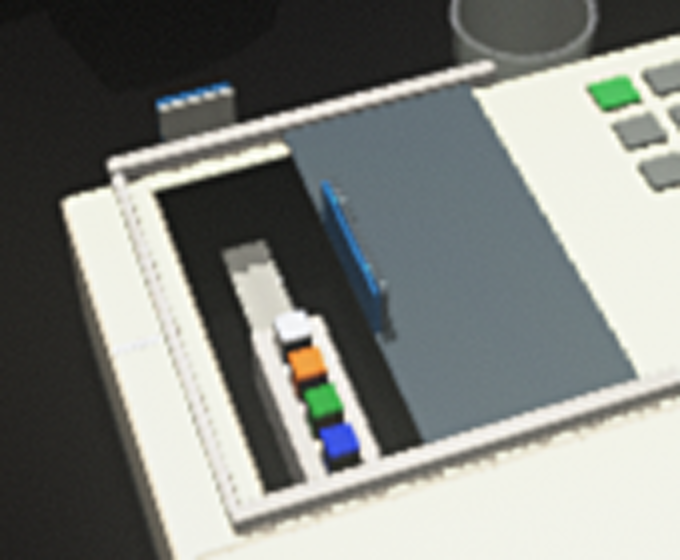

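View pics/sidez.png

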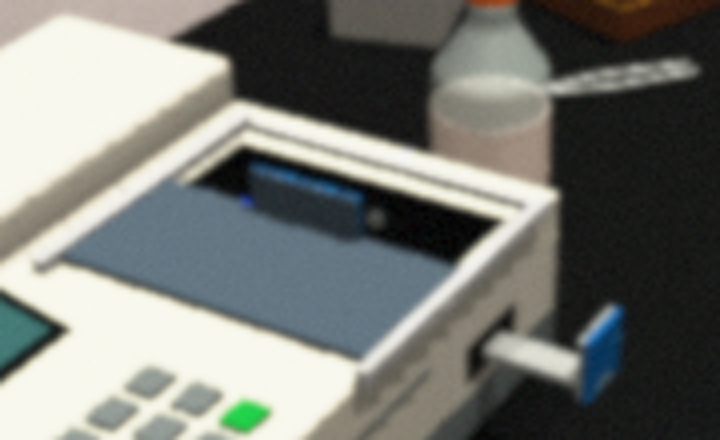

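Both views show amber second from the front, so it stands 20 mm behind the beam. The bar lip and the cover lip are both unobstructed. Next I'll fit the instrument's pose.

```bash
python3 - <<'E'
from h import *
from scipy.optimize import least_squares
# vertical panel fit from side cloud; deck / housing
for n in ["scene","side"]:
    p,d,W=cloud(n)
    P=W.reshape(-1,3); C=p.reshape(-1,3).astype(int)
    ok=np.isfinite(P[:,0])
    # front panel
    m=ok&(P[:,2]>20)&(P[:,2]<100)&(P[:,0]>560)&(P[:,0]<640)&(P[:,1]>0)&(P[:,1]<230)&(C.min(1)>0)
    Q=P[m]
    if len(Q)>50:
        a,b=np.polyfit(Q[:,1],Q[:,0],1)
        for _ in range(8):
            r=Q[:,0]-a*Q[:,1]-b; Q=Q[abs(r)<max(2.5,1.5*np.std(r))]; a,b=np.polyfit(Q[:,1],Q[:,0],1)
        print(n,'front',len(Q),np.degrees(np.arctan(-a)),'x at y=-48',a*-48+b, np.std(Q[:,0]-a*Q[:,1]-b))
    # deck height, colour centroids
    for nm,cond in dict(amber=(C[:,0]>180)&(C[:,1]>90)&(C[:,1]<190)&(C[:,2]<110),green=(C[:,1]>C[:,0]+60)&(C[:,1]>C[:,2]+60),blue=(C[:,2]>C[:,0]+90)&(C[:,2]>150)).items():
        q=P[ok&cond&(P[:,2]>85)&(P[:,2]<106)&(P[:,0]>640)&(P[:,0]<800)&(abs(P[:,1]+50)<40)]
        if len(q): print(n,nm,len(q),np.median(q,0).round(1),q[:,:2].min(0).round(1),q[:,:2].max(0).round(1))
    q=P[ok&(P[:,2]>102)&(P[:,2]<118)&(C.min(1)>180)&(P[:,0]>580)&(P[:,0]<800)]
    # plane of lid: blue faces
    bl=ok&(C[:,2]>C[:,0]+40)&(C[:,2]<180)
    q=P[bl&(P[:,2]>121)&(P[:,0]>600)&(P[:,0]<780)&(abs(P[:,1])<60)]
    if len(q): print(n,'coverlip blue',len(q),np.median(q,0).round(1),np.percentile(q,[2,98],axis=0).round(1))
    q=P[bl&(P[:,2]>60)&(P[:,2]<100)&(P[:,0]>500)&(P[:,0]<570)&(abs(P[:,1]+50)<40)]
    if len(q): print(n,'barlip blue',len(q),np.median(q,0).round(1),np.percentile(q,[2,98],axis=0).round(1))
    dish=P[ok&(P[:,2]>11)&(P[:,2]<22)&(P[:,0]<560)&(P[:,1]<-150)&(P[:,0]>400)&(C.min(1)>150)]
    print('dish',np.median(dish,0).round(1),dish[:,:2].min(0).round(0),dish[:,:2].max(0).round(0))
    bk=P[ok&(P[:,2]>70)&(P[:,2]<100)&(P[:,0]<575)&(P[:,0]>400)&(P[:,1]>-20)&(P[:,1]<150)]
    if len(bk): print('beaker',np.percentile(bk,[3,50,97],axis=0).round(0))
    bo=P[ok&(P[:,2]>150)&(P[:,2]<175)&(P[:,0]>600)&(P[:,0]<850)&(P[:,1]<-150)]
    if len(bo): print('cap',np.percentile(bo,[3,50,97],axis=0).round(0))
# top-down maps at z=112
for n in ["scene","side"]:
    p,d,W=cloud(n);c=imaging.camera_info(n)
    xs=np.arange(420,940,1.0); ys=np.arange(-260,340,1.0)
    XX,YY=np.meshgrid(xs,ys,indexing='ij')
    G=np.stack([XX,YY,np.full_like(XX,112)],-1)@c['R'].T+c['t']
    u=(G[...,0]/G[...,2]*c['fx']+c['cx']).astype(np.float32);v=(G[...,1]/G[...,2]*c['fy']+c['cy']).astype(np.float32)
    im=cv2.remap(p,u,v,cv2.INTER_LINEAR)
    cv2.imwrite(f'pics/top_{n}.png',im[::-1,::-1,::-1])
E
```

```text
scene amber 49 [704.7 -47.   97.8] [696.6 -53.1] [710.5 -40.4]
scene green 55 [724.5 -45.7  97.8] [717.1 -51.9] [730.7 -39.8]
scene blue 58 [744.4 -44.6  97.6] [737.7 -51.2] [750.5 -38.3]
scene coverlip blue 84 [687.6 -21.8 142.3] [[653.4 -24.8 139.4]
 [715.  -18.8 144.7]]
scene barlip blue 31 [531.8 -57.7  92.7] [[528.3 -73.1  91.2]
 [535.8 -40.1  95.1]]
dish [ 493.7 -239.4   17.7] [ 447. -283.] [ 535. -196.]
beaker [[488.  77.  71.]
 [508. 115.  84.]
 [556. 144.  92.]]
cap [[ 702. -259.  152.]
 [ 720. -244.  165.]
 [ 731. -230.  168.]]
side front 2473 3.0999811900591823 x at y=-48 594.3983862797039 0.7119068756084678
side coverlip blue 48 [684.  -20.8 142.4] [[653.1 -24.8 126. ]
 [711.9 -15.9 144.3]]
side barlip blue 128 [530.  -53.5  78.9] [[528.3 -73.8  60.6]
 [533.2 -38.6  93.7]]
dish [ 490.4 -239.5   17.4] [ 447. -286.] [ 536. -196.]
beaker [[487.  78.  71.]
 [522. 109.  82.]
 [554. 146.  91.]]
cap [[  610. -1192.   152.]
 [  714. -1183.   164.]
 [  840.  -231.   174.]]
```

View pics/top_scene.png

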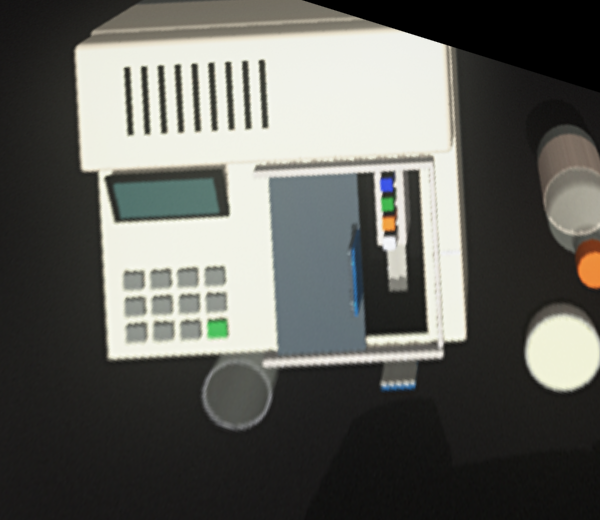

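View pics/top_side.png

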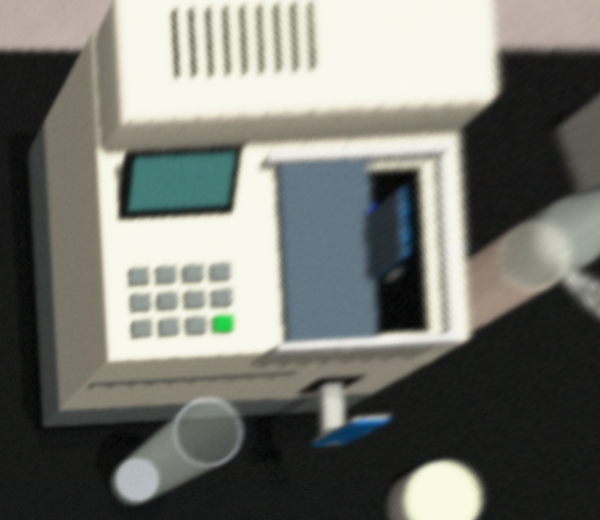

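```bash
cat >> h.py <<'E'
from scipy.spatial.transform import Rotation as Ro
from workcell import state
TH=np.radians(3.1); O=np.array([684.7,-48.1])
EX=np.array([np.cos(TH),np.sin(TH)]);EY=np.array([-np.sin(TH),np.cos(TH)])
def inst(x,y): return O+x*EX+y*EY
def show():
    s=state(); d=s['ee_pos'][:2]-O
    print('t',round(s['time_s'],2),'inst',(d@EX).round(1),(d@EY).round(1),s['ee_pos'][2].round(1),'rot',s['ee_rot'].round(1),'F inst',(s['force'][:2]@EX).round(2),(s['force'][:2]@EY).round(2),s['force'][2].round(2),'w',round(s['gripper_width'],1))
def go(pos,rot=(-90,0,-176.9)):
    s=state();R0=Ro.from_euler('xyz',s['ee_rot'],degrees=True)
    R1=Ro.from_euler('xyz',rot,degrees=True)
    print('delta cm',(R0.inv().apply(np.array(pos)-s['ee_pos'])/10).round(2),'twist',(R0.inv()*R1).as_rotvec(degrees=True).round(2))
E
python3 -c "
from h import *
show();go([*inst(-119,0),214])"
```

```text
t 0.15 inst -526.9 -468.5 213.3 rot [ -90.1    0.  -161.3] F inst -0.18 -0.57 0.17 w 91.3
delta cm [-5.187e+01 -2.000e-02 -3.418e+01] twist [8.000e-02 1.557e+01 1.000e-02]
```

```bash
python3 -m pendant '[{"delta_pos":[-2.5,0,-1.6],"twist":[0,3,0],"grip":0},{"delta_pos":[-6,0,-4],"twist":[0,6,0],"grip":0},{"delta_pos":[-10,0,-6.6],"twist":[0,9,0],"grip":0},{"delta_pos":[-14,0,-9.2],"twist":[0,12,0],"grip":0},{"delta_pos":[-18,0,-11.9],"twist":[0,15.5,0],"grip":0}]'; python3 -c "
from h import *
show();go([*inst(-119,0),214])"
```

```text
time_s: 0.65
ee_pos: [317.2, -372.8, 213.7]
ee_rot: [-90.0, 0.0, -177.0]
force: [1.0, -0.6, 0.3]
gripper_width: 53.8
t 0.65 inst -384.5 -304.4 213.7 rot [ -90.    0. -177.] F inst 0.94 -0.66 0.33 w 53.8
delta cm [-2.649e+01 -2.000e-02 -3.049e+01] twist [ 0.01 -0.11 -0.  ]
```

```bash
python3 -m pendant '[{"delta_pos":[-2.6,0,-3],"twist":[0,0,0],"grip":0},{"delta_pos":[-5.2,0,-6],"twist":[0,0,0],"grip":0},{"delta_pos":[-7.9,0,-9],"twist":[0,0,0],"grip":0},{"delta_pos":[-10.5,0,-12],"twist":[0,0,0],"grip":0},{"delta_pos":[-13,0,-15],"twist":[0,0,0],"grip":0}]'; python3 -c "
from h import *
show();go([*inst(-119,0),214])"
```

```text
time_s: 1.15
ee_pos: [438.7, -215.9, 213.8]
ee_rot: [-90.0, -0.0, -176.8]
force: [0.3, -0.4, 0.5]
gripper_width: 14.3
t 1.15 inst -254.7 -154.3 213.8 rot [ -90.    -0.  -176.8] F inst 0.32 -0.38 0.45 w 14.3
delta cm [-13.59  -0.02 -15.41] twist [-0.    0.08  0.01]
```

```bash
python3 -m pendant '[{"delta_pos":[-3.2,0,-3.6],"twist":[0,0,0],"grip":0},{"delta_pos":[-6.5,0,-7.2],"twist":[0,0,0],"grip":0},{"delta_pos":[-9.5,0,-10.8],"twist":[0,0,0],"grip":0},{"delta_pos":[-12,0,-13.8],"twist":[0,0,0],"grip":0},{"delta_pos":[-13.3,0,-15.2],"twist":[0,0,0],"grip":0}]'; python3 - <<'E'
from h import *
show();go([*inst(-119,0),214])
c=imaging.camera_info('wrist')
p,d=imaging.grab_frame('wrist'); cv2.imwrite('pics/w1.png',p[:,:,::-1]); np.savez('pics/w1.npz',p=p,d=d,R=c['R'],t=c['t'])
p,d=imaging.grab_frame('side'); cv2.imwrite('pics/s1.png',cv2.resize(p[60:260,200:460,::-1],None,fx=3,fy=3)) 
show()
E
```

```text
time_s: 1.65
ee_pos: [563.7, -55.7, 213.4]
ee_rot: [-90.0, -0.0, -176.7]
force: [-0.0, -0.7, -1.4]
gripper_width: 0.8
t 1.65 inst -121.2 -1.0 213.4 rot [ -90.    -0.  -176.7] F inst -0.05 -0.75 -1.37 w 0.8
delta cm [-0.22 -0.06 -0.1 ] twist [0.03 0.23 0.01]
t 1.75 inst -121.6 -2.1 213.3 rot [ -90.    -0.  -176.7] F inst -0.6 -1.32 -0.19 w 0.1
```

View pics/w1.png

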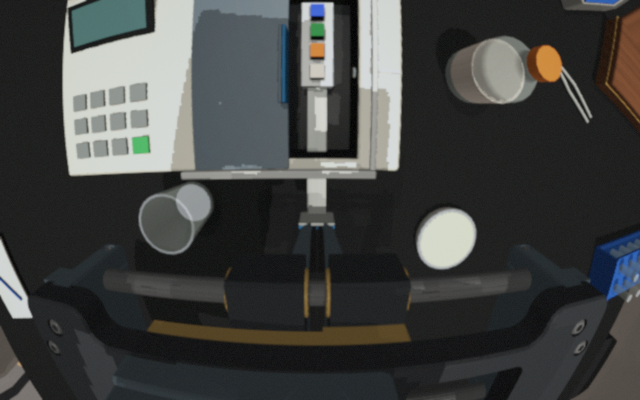

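View pics/s1.png

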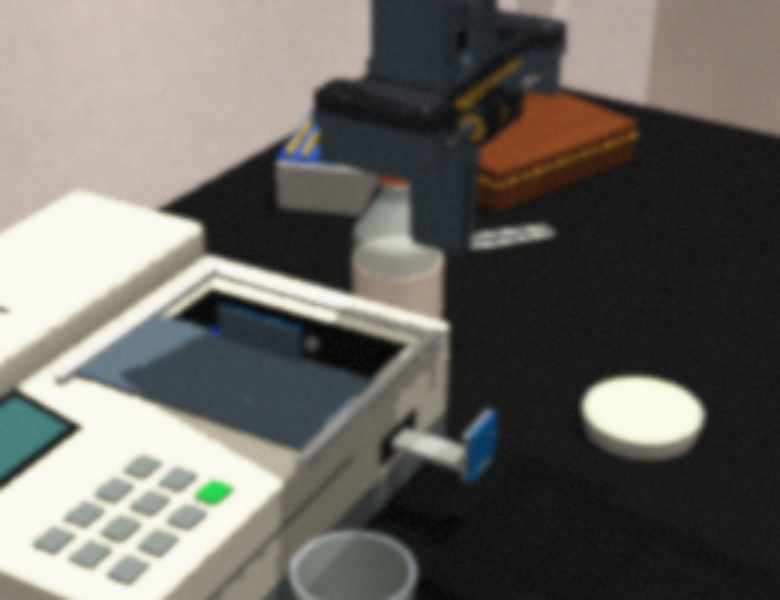

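The wrist view confirms white (317,70), amber (317,50), green (317,30) and blue (317,11) from front to rear. The lip is at (317,217). I'll cross-check the pose with this view.

```bash
python3 - <<'E'
from h import *
z=np.load('pics/w1.npz');p,d,R,t=z['p'],z['d'],z['R'],z['t'];c=imaging.camera_info('wrist')
print('cam',(-R.T@t).round(0))
v,u=np.mgrid[0:400,0:640]
dx,dy=u-c['cx'],v-c['cy'];r=np.hypot(dx,dy)+1e-9;th=r/c['fx']
X=np.stack([np.tan(th)*dx/r*d,np.tan(th)*dy/r*d,d],-1);W=(X-t)@R
I=np.stack([(W[...,:2]-O)@EX,(W[...,:2]-O)@EY,W[...,2]],-1)
for n,(a,b) in dict(white=(317,70),amber=(317,50),green=(317,30),blue=(317,11),bar=(317,195),lipL=(303,217),liprearedge=(317,213),lipmid=(310,219),deckR=(390,100),cover=(240,100),clip=(284,65)).items(): print(n,I[b,a].round(1),p[b,a])
# beam line white on right deck? lip top
C=p.astype(int)
def st(m,n): 
    q=I[m]; print(n,len(q),np.median(q,0).round(1),np.percentile(q,[3,97],axis=0).round(1))
bx=(u>290)&(u<345)
am=bx&(C[...,0]>170)&(C[...,1]>70)&(C[...,1]<170)&(C[...,2]<100)&(v<70);st(am,'amber')
st((u>295)&(u<340)&(abs(I[...,2]-92)<4)&(v>200)&(v<230),'liptop')
st((u>275)&(u<292)&(v>20)&(v<110)&(abs(I[...,2]-141)<4),'coverliptop')
st((u>200)&(u<285)&(v>20)&(v<150)&(abs(I[...,2]-118)<5),'plate')
E
```

```text
cam [646. -51. 384.]
white [ 0.3 -0.1 97.4] [206 202 192]
amber [19.7  0.  95.3] [209 137  66]
green [39.1  0.1 96.5] [ 61 144  78]
blue [58.3  0.2 96.9] [ 69 106 215]
bar [-127.4   -0.6   61.6] [175 177 170]
lipL [-147.9   14.1   75.1] [76 76 73]
liprearedge [-147.4   -0.7   62.9] [91 91 88]
lipmid [-148.4    6.6   79.7] [75 77 73]
deckR [-26.4 -64.3 112.4] [201 204 200]
cover [-27.1  66.  118.8] [ 85  96 100]
clip [ -1.6  25.3 141.9] [ 37  83 115]
amber 159 [20.2  0.  96.9] [[14.6 -5.4 95.6]
 [25.4  5.5 98.3]]
liptop 133 [-148.7    0.3   91.4] [[-153.2  -16.8   88.9]
 [-147.3   17.5   92.9]]
coverliptop 645 [  0.3  27.5 141.7] [[-28.5  24.5 138.9]
 [ 30.6  30.2 143.2]]
plate 10225 [-15.2  66.1 118. ] [[-67.2  33.  116.6]
 [ 41.8 100.9 119.4]]
```

```bash
python3 -m pendant '[{"delta_pos":[-0.1,2,-0.1],"twist":[0,0,0],"grip":0},{"delta_pos":[-0.2,4.5,-0.2],"twist":[0,0,0],"grip":0},{"delta_pos":[-0.2,7.5,-0.2],"twist":[0,0,0],"grip":0},{"delta_pos":[-0.2,9.5,-0.2],"twist":[0,0,0],"grip":0},{"delta_pos":[-0.2,10,-0.2],"twist":[0,0,0],"grip":0}]'; python3 - <<'E'
from h import *
show();go([*inst(-119,0),70])
p,d=imaging.grab_frame('side'); cv2.imwrite('pics/s2.png',cv2.resize(p[60:260,200:460,::-1],None,fx=3,fy=3)) 
show()
E
```

```text
time_s: 2.25
ee_pos: [561.6, -57.6, 111.6]
ee_rot: [-90.0, -0.3, -176.9]
force: [0.0, 0.0, -0.8]
gripper_width: 0.8
t 2.25 inst -123.5 -2.8 111.6 rot [ -90.    -0.3 -176.9] F inst 0.02 0.05 -0.85 w 0.8
delta cm [-0.47  4.16 -0.28] twist [ 0.01 -0.01  0.34]
t 2.3 inst -122.7 -2.7 112.2 rot [ -90.    -0.3 -176.9] F inst 0.59 -0.34 0.4 w 0.8
```

View pics/s2.png

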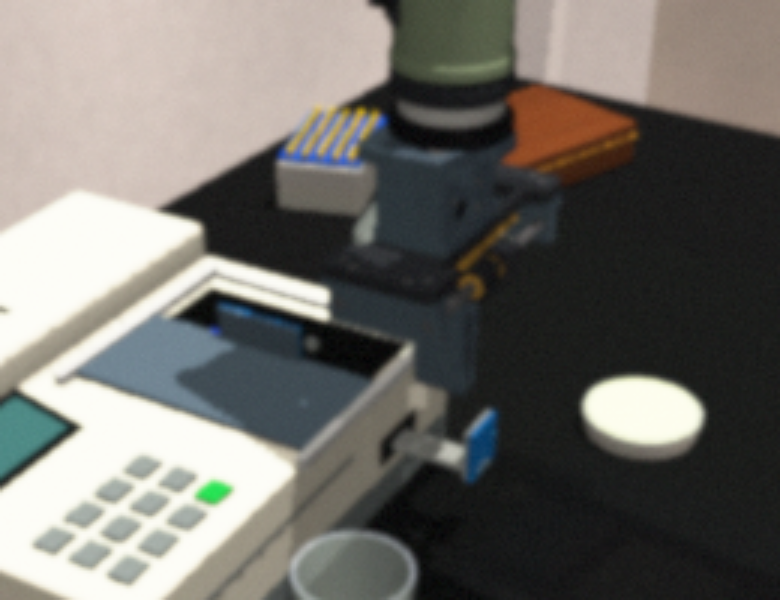

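```bash
python3 -m pendant '[{"delta_pos":[-0.2,0.4,-0.2],"twist":[0,0,0],"grip":0},{"delta_pos":[-0.3,1.4,-0.2],"twist":[0,0,0],"grip":0},{"delta_pos":[-0.3,2.6,-0.2],"twist":[0,0,0],"grip":0},{"delta_pos":[-0.3,3.6,-0.2],"twist":[0,0,0],"grip":0},{"delta_pos":[-0.3,4.1,-0.2],"twist":[0,0,0],"grip":0}]'; python3 - <<'E'
from h import *
show()
p,d=imaging.grab_frame('side'); cv2.imwrite('pics/s3.png',cv2.resize(p[60:260,200:460,::-1],None,fx=3,fy=3)) 
show()
E
```

```text
time_s: 2.8
ee_pos: [566.4, -54.0, 71.6]
ee_rot: [-90.0, -0.1, -176.8]
force: [0.1, -0.0, 1.0]
gripper_width: 0.2
t 2.8 inst -118.4 0.5 71.6 rot [-9.000e+01 -1.000e-01 -1.768e+02] F inst 0.12 -0.04 1.03 w 0.2
t 2.85 inst -118.7 0.6 71.1 rot [ -90.    -0.2 -176.8] F inst -0.3 0.3 0.19 w 0.5
```

View pics/s3.png

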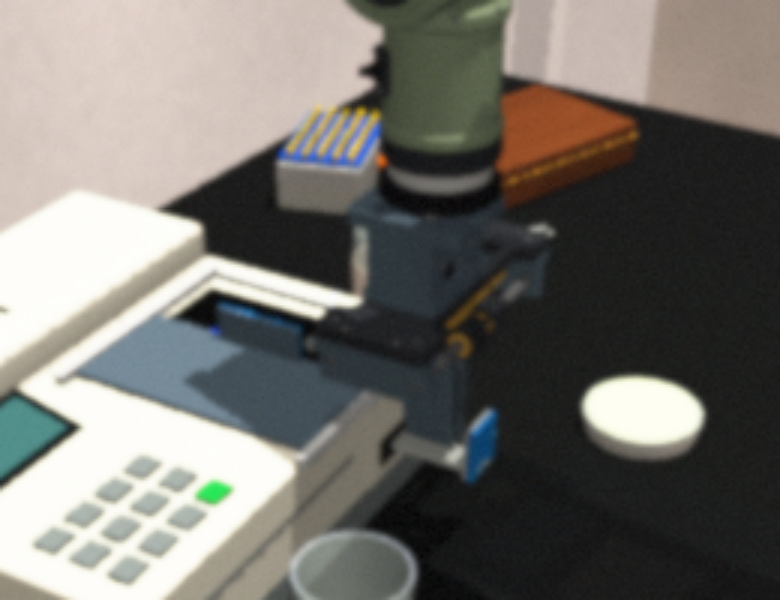

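```bash
python3 -m pendant '[{"delta_pos":[0.5,0,0],"twist":[0,0,0],"grip":0},{"delta_pos":[1.0,0,0],"twist":[0,0,0],"grip":0},{"delta_pos":[1.4,0,0],"twist":[0,0,0],"grip":0},{"delta_pos":[1.7,0,0],"twist":[0,0,0],"grip":0},{"delta_pos":[2.0,0,0],"twist":[0,0,0],"grip":0}]'; python3 -c "
from h import *
show()"
python3 -m pendant '[{"delta_pos":[0.1,0,0],"twist":[0,0,0],"grip":0},{"delta_pos":[0.2,0,0],"twist":[0,0,0],"grip":0},{"delta_pos":[0.3,0,0],"twist":[0,0,0],"grip":0},{"delta_pos":[0.4,0,0],"twist":[0,0,0],"grip":0},{"delta_pos":[0.4,0,0],"twist":[0,0,0],"grip":0}]'; python3 - <<'E'
from h import *
show()
p,d=imaging.grab_frame('side'); cv2.imwrite('pics/s4.png',cv2.resize(p[60:260,200:460,::-1],None,fx=3,fy=3)) 
show()
E
```

```text
time_s: 3.35
ee_pos: [548.3, -55.2, 73.5]
ee_rot: [-90.0, 0.2, -176.8]
force: [3.3, 0.7, -1.2]
gripper_width: 0.4
t 3.35 inst -136.6 0.3 73.5 rot [ -90.     0.2 -176.8] F inst 3.36 0.48 -1.19 w 0.4
time_s: 3.85
ee_pos: [541.9, -55.4, 72.5]
ee_rot: [-90.0, -0.2, -176.8]
force: [0.1, 0.0, -0.9]
gripper_width: 0.3
t 3.85 inst -142.9 0.4 72.5 rot [ -90.    -0.2 -176.8] F inst 0.12 0.03 -0.87 w 0.3
t 3.9 inst -142.8 0.4 72.5 rot [-9.000e+01 -1.000e-01 -1.768e+02] F inst 0.43 0.29 0.01 w 0.5
```

View pics/s4.png

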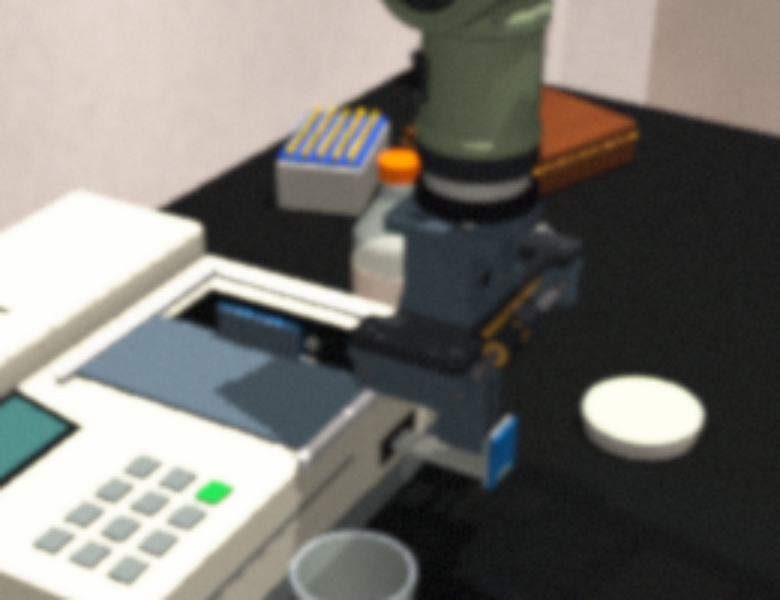

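The lip has moved from (480,445) to (500,450) and the force has dropped to zero, so it seems to have clicked over. I'll check its position by depth.

```bash
cat >> h.py <<'E'
def chk(tag):
    for n in ["scene","side"]:
        p,d=imaging.grab_frame(n); f=f'pics/{n}_{tag}.npz'; np.savez(f,p=p,d=d); p,d,W=cloud(n,f)
        cv2.imwrite(f'pics/{n}_{tag}.png',p[:,:,::-1])
        I=np.stack([(W[...,:2]-O)@EX,(W[...,:2]-O)@EY,W[...,2]],-1).reshape(-1,3);C=p.reshape(-1,3).astype(int)
        bl=(C[:,2]>C[:,0]+40)&(C[:,2]<180)
        for nm,m in dict(barlip=bl&(I[:,0]<-140)&(I[:,0]>-235)&(I[:,2]>60)&(I[:,2]<100)&(abs(I[:,1])<30),coverlip=bl&(I[:,2]>121)&(I[:,2]<150)&(abs(I[:,0])<60)&(abs(I[:,1])<70),
          amber=(C[:,0]>150)&(C[:,1]>70)&(C[:,1]<190)&(C[:,2]<110)&(I[:,2]>85)&(I[:,2]<106)&(abs(I[:,0])<80)&(abs(I[:,1])<30)).items():
            q=I[m]
            if len(q)>5: print(n,nm,len(q),np.median(q,0).round(1))
E
python3 -c "
from h import *
chk('a');show()"
```

```text
scene barlip 7 [-173.5  -15.3   93. ]
scene coverlip 80 [  4.7  25.8 142.5]
scene amber 52 [ 0.5  0.4 97.7]
side barlip 130 [-177.7    2.3   79.8]
side coverlip 49 [  0.6  27.4 142.5]
t 4.0 inst -142.4 0.4 72.6 rot [-9.000e+01 -1.000e-01 -1.768e+02] F inst 0.39 0.73 -1.13 w 0.2
```

```bash
python3 -m pendant '[{"delta_pos":[-0.2,1.5,0],"twist":[0,0,0],"grip":0},{"delta_pos":[-0.3,-1.5,0],"twist":[0,0,0],"grip":0},{"delta_pos":[-0.5,-4.5,0],"twist":[0,0,0],"grip":0},{"delta_pos":[-0.5,-7.5,0],"twist":[0,0,0],"grip":0},{"delta_pos":[-0.5,-10.5,0],"twist":[0,0,0],"grip":0}]' --dry 2>/dev/null | head -0; python3 -c "
from h import *
show()"
```

```text
t 4.0 inst -142.4 0.4 72.6 rot [-9.000e+01 -1.000e-01 -1.768e+02] F inst 0.39 0.73 -1.13 w 0.2
```

That call didn't run: the clock is still at 4.0 s. Its first row also had the wrong sign, down instead of up. Here is the correct raise.

```bash
python3 -m pendant '[{"delta_pos":[-0.3,-0.2,0],"twist":[0,0,0],"grip":0},{"delta_pos":[-0.5,-2,0],"twist":[0,0,0],"grip":0},{"delta_pos":[-0.5,-5,0],"twist":[0,0,0],"grip":0},{"delta_pos":[-0.5,-8.5,0],"twist":[0,0,0],"grip":0},{"delta_pos":[-0.5,-11.5,0],"twist":[0,0,0],"grip":0}]'; python3 - <<'E'
from h import *
show();chk('b')
p,d=imaging.grab_frame('wrist');cv2.imwrite('pics/w5.png',p[:,:,::-1]); show()
go([*inst(1,58),185])
E
```

```text
time_s: 4.5
ee_pos: [548.5, -55.2, 189.6]
ee_rot: [-90.0, 0.0, -176.8]
force: [0.9, -0.0, -0.1]
gripper_width: 0.5
t 4.5 inst -136.4 0.3 189.6 rot [ -90.     0.  -176.8] F inst 0.94 -0.08 -0.14 w 0.5
scene barlip 29 [-1.73e+02  1.00e-01  9.28e+01]
scene coverlip 66 [  8.7  26.1 142.6]
scene amber 48 [ 0.2  0.5 97.9]
side barlip 126 [-174.4    1.8   80.5]
side coverlip 29 [ 10.2  26.4 142.8]
t 4.65 inst -135.3 0.1 190.2 rot [ -89.9    0.3 -176.8] F inst -0.12 0.1 -0.06 w 0.5
delta cm [-13.64   0.58  -5.77] twist [-0.06  0.07 -0.27]
```

View pics/w5.png

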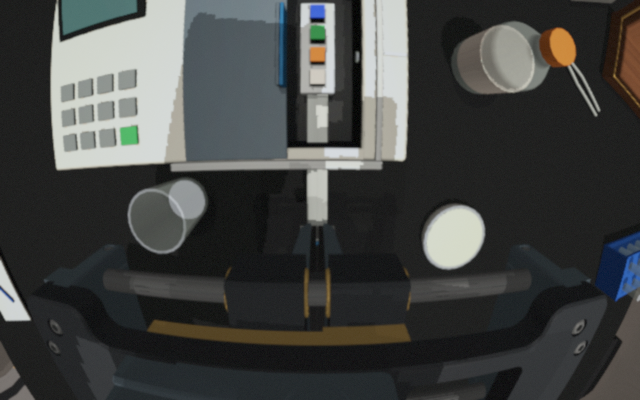

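View pics/scene_b.png

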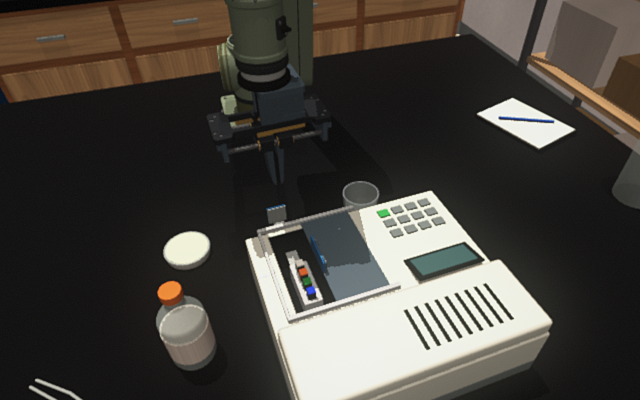

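The bar sits at 20 mm (lip front at -174.5), and amber is at 0.2 mm, level with the white beam line (wrist view, rows 53–54). Next I'll move behind the cover lip.

```bash
python3 -m pendant '[{"delta_pos":[-2.5,0.2,-1],"twist":[0,0,0],"grip":0},{"delta_pos":[-6,0.4,-2.6],"twist":[0,0,0],"grip":0},{"delta_pos":[-9.5,0.5,-4],"twist":[0,0,0],"grip":0},{"delta_pos":[-12.5,0.5,-5.2],"twist":[0,0,0],"grip":0},{"delta_pos":[-13.6,0.5,-5.8],"twist":[0,0,0],"grip":0}]'; python3 - <<'E'
from h import *
show()
p,d=imaging.grab_frame('scene');cv2.imwrite('pics/s6.png',cv2.resize(p[100:340,200:460,::-1],None,fx=2.5,fy=2.5)); show()
go([*inst(1,58),124])
E
```

```text
time_s: 5.15
ee_pos: [682.2, 11.6, 180.4]
ee_rot: [-90.0, -0.1, -176.8]
force: [0.6, -0.3, 0.1]
gripper_width: 0.4
t 5.15 inst 0.7 59.7 180.4 rot [-9.000e+01 -1.000e-01 -1.768e+02] F inst 0.57 -0.34 0.13 w 0.4
t 5.2 inst 1.2 60.2 180.4 rot [-9.000e+01 -1.000e-01 -1.767e+02] F inst 1.6 0.96 -0.13 w 0.7
delta cm [0.01 5.64 0.23] twist [0.04 0.15 0.09]
```

View pics/s6.png

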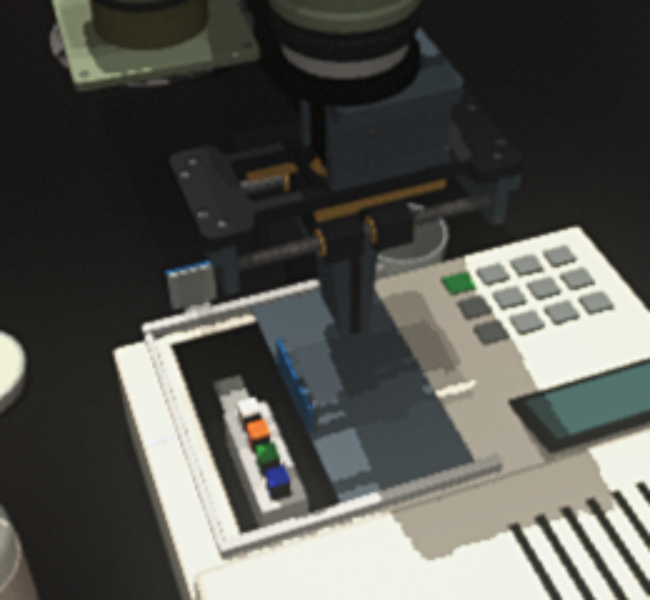

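Fingers are over the cover plate behind the blue lip (lip at about (292,380), fingers at (350,300)). Descending.

```bash
python3 -m pendant '[{"delta_pos":[0,1.2,0],"twist":[0,0,0],"grip":0},{"delta_pos":[0,2.6,0],"twist":[0,0,0],"grip":0},{"delta_pos":[0,4,0],"twist":[0,0,0],"grip":0},{"delta_pos":[0,5,0],"twist":[0,0,0],"grip":0},{"delta_pos":[0,5.4,0],"twist":[0,0,0],"grip":0}]'; python3 - <<'E'
from h import *
show()
p,d=imaging.grab_frame('side');cv2.imwrite('pics/s7.png',cv2.resize(p[60:260,200:460,::-1],None,fx=3,fy=3)); show()
E
```

```text
time_s: 5.7
ee_pos: [679.4, 9.9, 127.1]
ee_rot: [-90.0, -0.2, -176.9]
force: [-0.5, 0.7, 0.1]
gripper_width: 0.5
t 5.7 inst -2.2 58.2 127.1 rot [ -90.    -0.2 -176.9] F inst -0.43 0.67 0.11 w 0.5
t 5.75 inst -1.9 58.2 127.2 rot [ -90.    -0.2 -176.9] F inst 0.1 0.2 -1.01 w 0.6
```

View pics/s7.png

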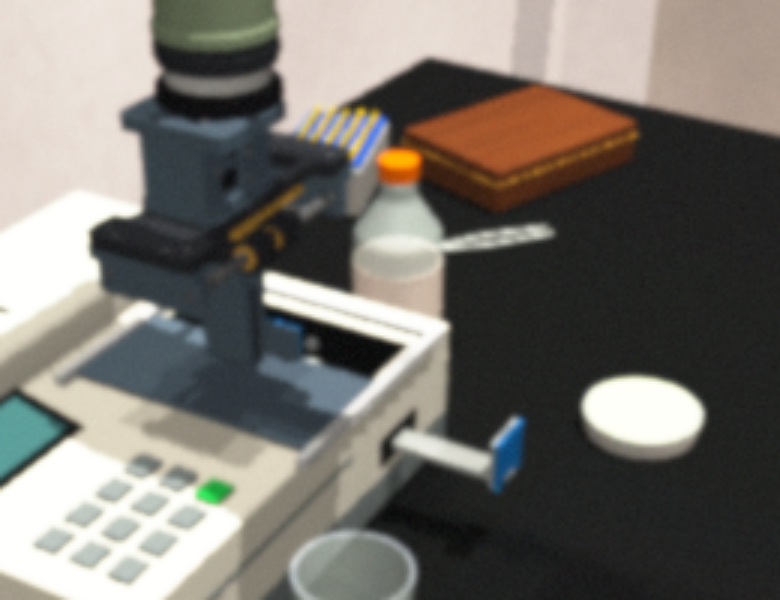

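```bash
python3 -m pendant '[{"delta_pos":[-0.1,0.1,0.5],"twist":[0,0,0],"grip":0},{"delta_pos":[-0.2,0.1,1.0],"twist":[0,0,0],"grip":0},{"delta_pos":[-0.2,0.1,1.5],"twist":[0,0,0],"grip":0},{"delta_pos":[-0.2,0.1,2.2],"twist":[0,0,0],"grip":0},{"delta_pos":[-0.2,0.1,3],"twist":[0,0,0],"grip":0}]'; python3 -c "
from h import *
show()"
python3 -m pendant '[{"delta_pos":[0,0,1],"twist":[0,0,0],"grip":0},{"delta_pos":[0,0,2],"twist":[0,0,0],"grip":0},{"delta_pos":[0,0,3],"twist":[0,0,0],"grip":0},{"delta_pos":[0,0,3.9],"twist":[0,0,0],"grip":0},{"delta_pos":[0,0,4.5],"twist":[0,0,0],"grip":0}]'
python3 -c "
from h import *
show();chk('c');show()"
```

```text
time_s: 6.25
ee_pos: [684.9, -19.6, 128.5]
ee_rot: [-90.0, 0.1, -176.8]
force: [0.8, 2.0, 1.3]
gripper_width: 0.7
t 6.25 inst 1.7 28.4 128.5 rot [-9.000e+01  1.000e-01 -1.768e+02] F inst 0.9 1.97 1.31 w 0.7
time_s: 6.75
ee_pos: [687.0, -65.7, 127.9]
ee_rot: [-90.0, 0.0, -176.9]
force: [1.4, 2.7, 0.9]
gripper_width: 0.4
t 6.75 inst 1.3 -17.7 127.9 rot [ -90.     0.  -176.9] F inst 1.59 2.62 0.86 w 0.4
scene coverlip 18 [-19.1 -31.9 142.5]
side barlip 112 [-174.6    2.8   77.2]
side coverlip 10 [-25.  -31.  142.7]
t 6.85 inst 1.0 -18.0 127.6 rot [-8.990e+01 -1.000e-01 -1.769e+02] F inst 0.84 1.0 -0.15 w 0.2
```

```bash
python3 -m pendant '[{"delta_pos":[0,0,0.2],"twist":[0,0,0],"grip":0},{"delta_pos":[0,0,0.4],"twist":[0,0,0],"grip":0},{"delta_pos":[0,0,0.6],"twist":[0,0,0],"grip":0},{"delta_pos":[0,0,0.7],"twist":[0,0,0],"grip":0},{"delta_pos":[0,0,0.8],"twist":[0,0,0],"grip":0}]'
python3 -c "
from h import *
show();chk('d');show()"
```

```text
time_s: 7.35
ee_pos: [687.0, -72.3, 127.7]
ee_rot: [-90.0, -0.1, -176.8]
force: [-2.0, 2.1, -0.2]
gripper_width: 0.5
t 7.35 inst 1.0 -24.3 127.7 rot [-9.000e+01 -1.000e-01 -1.768e+02] F inst -1.87 2.19 -0.19 w 0.5
scene coverlip 21 [-14.1 -38.3 142.1]
side barlip 112 [-174.6    2.5   77.6]
side coverlip 11 [-22.9 -38.3 142.5]
t 7.45 inst 1.2 -24.5 127.8 rot [ -90.    -0.  -176.8] F inst 0.27 0.87 -1.45 w 0.5
```

```bash
python3 -m pendant '[{"delta_pos":[0,0,0.1],"twist":[0,0,0],"grip":0},{"delta_pos":[0,0,0.2],"twist":[0,0,0],"grip":0},{"delta_pos":[0,0,0.3],"twist":[0,0,0],"grip":0},{"delta_pos":[0,0,0.3],"twist":[0,0,0],"grip":0},{"delta_pos":[0,0,0.3],"twist":[0,0,0],"grip":0}]'
python3 -c "
from h import *
show()"
python3 -m pendant '[{"delta_pos":[0,0,0.1],"twist":[0,0,0],"grip":0},{"delta_pos":[0,0,0.2],"twist":[0,0,0],"grip":0},{"delta_pos":[0,0,0.3],"twist":[0,0,0],"grip":0},{"delta_pos":[0,0,0.3],"twist":[0,0,0],"grip":0},{"delta_pos":[0,0,0.3],"twist":[0,0,0],"grip":0}]'
python3 -c "
from h import *
show()"
```

```text
time_s: 7.95
ee_pos: [687.7, -75.7, 128.1]
ee_rot: [-90.0, 0.0, -176.8]
force: [0.3, 1.0, 0.5]
gripper_width: 0.5
t 7.95 inst 1.5 -27.7 128.1 rot [ -90.     0.  -176.8] F inst 0.32 0.97 0.46 w 0.5
time_s: 8.45
ee_pos: [687.7, -76.5, 128.1]
ee_rot: [-90.2, 0.0, -176.8]
force: [-0.6, 5.8, 0.2]
gripper_width: 0.6
t 8.45 inst 1.5 -28.5 128.1 rot [ -90.2    0.  -176.8] F inst -0.25 5.85 0.24 w 0.6
```

```bash
python3 -m pendant '[{"delta_pos":[0,0,0.1],"twist":[0,0,0],"grip":0},{"delta_pos":[0,0,0.2],"twist":[0,0,0],"grip":0},{"delta_pos":[0,0,0.3],"twist":[0,0,0],"grip":0},{"delta_pos":[0,0,0.3],"twist":[0,0,0],"grip":0},{"delta_pos":[0,0,0.3],"twist":[0,0,0],"grip":0}]'
python3 -c "
from h import *
show()"
```

```text
time_s: 8.95
ee_pos: [687.7, -76.6, 128.1]
ee_rot: [-90.5, -0.0, -176.8]
force: [-1.6, 13.6, 0.4]
gripper_width: 0.3
t 8.95 inst 1.5 -28.6 128.1 rot [ -90.5   -0.  -176.8] F inst -0.84 13.66 0.41 w 0.3
```

Hard stop confirmed: 13.7 N with no further motion. I'll back off to +y, then raise.

```bash
python3 -m pendant '[{"delta_pos":[0,0,-0.5],"twist":[0,0,0],"grip":0},{"delta_pos":[0,0,-1.2],"twist":[0,0,0],"grip":0},{"delta_pos":[0,0,-1.8],"twist":[0,0,0],"grip":0},{"delta_pos":[0,-0.5,-2],"twist":[0,0,0],"grip":0},{"delta_pos":[0,-2,-2],"twist":[0,0,0],"grip":0}]'
python3 -m pendant '[{"delta_pos":[0,-2,0],"twist":[0,0,0],"grip":0},{"delta_pos":[0,-5,0],"twist":[0,0,0],"grip":0},{"delta_pos":[0,-8.5,0],"twist":[0,0,0],"grip":0},{"delta_pos":[0,-11.5,0],"twist":[0,0,0],"grip":0},{"delta_pos":[0,-13,0],"twist":[0,0,0],"grip":0}]'
python3 - <<'E'
from h import *
show();chk('e')
p,d=imaging.grab_frame('wrist');cv2.imwrite('pics/w8.png',p[:,:,::-1]);show()
E
```

```text
time_s: 9.45
ee_pos: [685.8, -61.4, 146.8]
ee_rot: [-90.0, -0.2, -176.8]
force: [0.4, -0.5, 0.1]
gripper_width: 0.2
time_s: 9.95
ee_pos: [687.8, -62.1, 282.2]
ee_rot: [-89.9, 0.3, -176.9]
force: [-0.4, 0.5, 0.4]
gripper_width: 0.7
t 9.95 inst 2.3 -14.1 282.2 rot [ -89.9    0.3 -176.9] F inst -0.32 0.57 0.4 w 0.7
scene barlip 33 [-172.9   -0.3   93.1]
scene coverlip 86 [  3.5 -42.4 142.5]
side barlip 111 [-174.5    2.1   77.2]
side coverlip 42 [ 1.000e-01 -4.130e+01  1.426e+02]
t 10.1 inst 1.7 -13.9 279.3 rot [ -89.9    0.2 -176.9] F inst 0.6 -0.71 -0.81 w 0.4
```

View pics/scene_e.png

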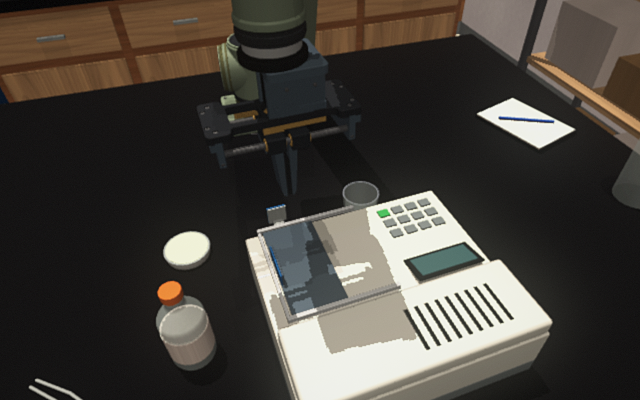

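View pics/side_e.png

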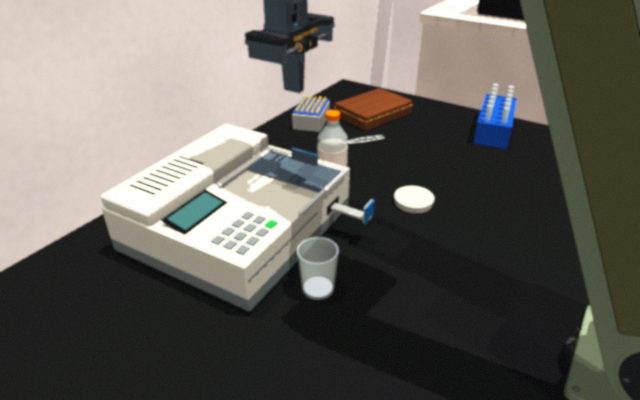

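Both views show the cover over the well with its lip against the right side (scene (275,262), side (305,157)). The bar lip is unchanged at -174.5, the bottle, beaker and dish are where they stood, and the gripper is clear. Handing in.

```bash
python3 -c "
from workcell import job
print(job.job_done())"
```

```text
the job is handed in; nothing more can be done
None
```

The amber filter is in the beam and the cover is shut. I handed the job in at about 10 s on the robot's clock; no verdict is reported.

- **Pull bar:** I hooked the lip with closed fingertips and drew the bar one click, to 20 mm. The amber filter was second from the front. After the click it measured 0.2 mm from the beam, and the wrist view showed it level with the white beam line.
- **Cover:** I drew it by its lip to its stop, which held against 13.7 N with no further motion. The lip's front then measured 41–42 mm to the right of the beam's centre line, against about 44 mm expected from the dimensions.
- **Last check:** The pull bar had not moved, the bottle, beaker and dish looked unmoved, and the gripper was clear of everything.
- **Not seen at the end:** With the cover shut the filters are hidden, so their final position rests on the unmoved bar.
- **Disagreements:** While the finger was still at the bar lip, the side camera read the travel as 23 mm; once clear it read 20 mm. One move command was refused because of an extra argument. Its first row had the wrong sign, but nothing moved.

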